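# Put the rinsed wash bottle on its drying peg

## Task

The open white wash bottle lying on the desk has just been rinsed. Put it mouth down on the slim slanting drying peg, its neck slid all the way over the peg until the mouth rests against the block at the peg's foot, and leave it hanging there. Do not knock the amber bottle over or push it about.

Things in the scene. Friction and masses are not known exactly. Their poses are not given: they have to be found in the camera images.
- wash_bottle: Open, empty, rigid white bottle lying on a flat side, neck roughly towards the robot. Square body 56 x 56 x 90 mm long, round shoulder, narrow neck (34 mm outside, thread rings to 39 mm; 28 mm bore), walls 3 to 4 mm, no cap, about 0.1 kg. Origin at the centre of the square body; x points along the bottle out of the mouth (at x = 85 mm; base at x = -45); y, z across the flats.
- bottle_mouth (a point): Centre of the bottle's open mouth, on its axis, 85 mm from the bottle's origin along its x; axes as the bottle's.
- slim_stand: Fixed wooden stand with the SLIM peg: board 120 x 90 x 18 mm, a 40 mm block set on it at 45 degrees, and from the block's face a pale round peg 16 mm thick, 111 mm long, its last 36 mm narrowing to an 8 mm tip. The peg slants up 45 degrees towards the stand's +x (away from the robot). Origin: centre of the board's underside, on the desk; z up. Stands left or right of the stout stand.
- peg_seat (a point): Foot of the slim peg: the point on its axis at the block's face, where the mouth comes to rest; at x = -16, z = 48 mm in the stand's frame (axes as the stand's). The face is square to the peg.
- peg_tip (a point): Tip of the slim peg, on its axis; at x = 63, z = 127 mm in the stand's frame (axes as the stand's).
- stout_stand: A like stand with a thick, short peg (38 mm across, 70 mm long) for wide jars; it does not fit into this bottle's neck. Fixed, origin and axes as the slim stand's.
- turps_bottle: Bystander: small amber bottle with a white cap, 50 mm across and 125 mm tall, standing loose beyond the stands. Origin at the centre of its underside, z up. (Not listed: a desk lamp folded aside to the right, its shade about 0.67 m from the robot's axis, 50 degrees to the right and 0.45 to 0.65 m high; swing past it with the arm drawn in.)

How it is judged:
By the outcome, as a careful person would: the job done as asked, in the order asked, and still so for the second after the job is handed in, with the robot touching nothing.
It also fails if it takes over 51 s, if anything falls off the work surface, if the arm or the gripper's body presses on something with over 40 N, if the wrist force passes 120 N, or if a joint passes its speed limit or range.

## Robot

A 6-joint arm with a two-finger parallel gripper is mounted at the origin on a cart in front of the work surface, level with it; the furniture and walls round the work are solid. World frame = base frame: x ahead of the robot, y to its left, z up, the work surface at z = 0. Lengths are in mm, angles in rad, forces in N, time in s.
With the tool pointing down it reaches from about 275 to 725 mm from the base axis. Payload 15.9 kg.
Tool frame: the origin (TCP) lies at the very end of the fingers, on their centre line; the grasp point (between the pads) lies 19 mm behind it; z points along the fingers, y is the line along which they close (so a half turn about z gives the same grasp; the last joint's range is limited). The gripper opens to 85 mm and grips with 20 to 120 N. Pads are 22 mm wide; open, the fingers measure 114 mm over their backs; the gripper's body (76 mm by 85 mm) begins 54 mm behind the grasp point. The pads swing forward as they close: fully open they stand 13 mm farther back than shut.
Start: joints at [-1.238, 0.213, -0.034, 1.323, 0, 1.571], TCP at [163.339, -472.552, 231.306] pointing down, gripper open.
Joint ranges: [-2.98, 2.98], [-0.74, 1.72], [-1.14, 1.35], [-2.1, 2.04], [-1.57, 1.44], [-3.14, 3.14]. Speed limits (rad/s): [1.89, 1.89, 2.39, 2.57, 3.14, 3.14].

## Interface

Orientations are given as a unit quaternion [x, y, z, w].
In Python, from cell import bot gives the robot as it stands.
- The arm moves only by the shell command python3 drive.py 'ROWS' [FORCE]. ROWS is a JSON list of rows, 1 to 5 of them, each of 7 numbers: a rotation vector rx, ry, rz in rad, then dx, dy, dz in mm, then the finger opening in mm; each row is the pose to reach, as a shift and turn from the pose commanded when the command began, along the tool's axes at that moment; what a row does not reach only later rows make up. A row lasts 1/12 s, in which the tool goes at most 41.7 mm and 0.125 rad, less where a joint would pass 70% of its speed; a pose out of reach is approached as far as the arm can. The fingers move at their own pace and stop on an object; FORCE is the grip in N (left out, the last holds). Time passes only in rows, so rows that do not move let the fingers close. It prints the time, the measured TCP pose, the force, the opening and the grip force at its end.
- bot.state(): the state, without advancing time (a new reading comes with each control period).
- bot.read_camera(name): name is "scene" or "top" or "wrist"; returns a dict with "image" (400x640x3 uint8, red, green, blue), "fx", "fy", "cx", "cy" (pixels), "rvec" (rotation vector, rad) and "tvec" (3), from world to camera coordinates, as OpenCV has them. Camera axes: x right, y down, z forward; pixel columns grow to the right and rows downward; lengths in mm; the calibration is good to about 2 mm. A picture is of the moment at which its call begins. There is no depth.
- bot.hand_in(): hands the job in; it is judged then, once.
The state is a dict: "time": time; "q": joint angles; "dq": joint speeds; "joint_torque": joint torques, N m; "tcp_pos": TCP position; "eef_rot": TCP orientation; "force": force on the tool from outside, world axes, zero at the start; "ft_torque": the same for the moment, N m; "finger_gap": finger opening in mm; "finger_force": force on a finger pad.
Only numpy, scipy, OpenCV 4.12 (cv2) and the standard library are available. Lean on these libraries where they do the work, as an engineer would, in place of code of your own. Each camera call takes 0.05 s, during which the arm holds its last target. There are 200 camera calls.

## Working session

There is one attempt and no reset: what is moved stays moved. The work goes in short steps, Python scripts to look and compute and a shell command to move; the robot and the scene stay as the last step left them, time stands still between calls to the robot, and variables do not carry over. Pictures are saved under pics/ and viewed, at most 11 in all, crops included, and the job is handed in when it is done.

```bash
ls; mkdir -p pics
python3 - <<'E'
from cell import bot
import cv2,numpy as np
s=bot.state();print(s)
for n in("scene","top"):
    c=bot.read_camera(n);cv2.imwrite(f"pics/{n}0.png",c["image"][:,:,::-1])
    print(n,c["fx"],c["fy"],c["cx"],c["cy"],c["rvec"],c["tvec"])
E
```

```text
cell.py
drive.py
pics
{'time': 0.0, 'q': array([-1.23800300e+00,  2.13309785e-01, -3.50356236e-02,  1.32351840e+00,
        1.71692495e-05,  1.57078892e+00]), 'dq': array([-0.00096428,  0.00057305,  0.00150499, -0.00087782,  0.00188285,
       -0.00146819]), 'joint_torque': array([-1.67072162e-04, -6.86150336e+01,  4.87121415e+01,  1.73526123e-02,
        3.51087931e-05,  1.40345992e-05]), 'tcp_pos': array([ 163.23692649, -472.24564138,  230.84865582]), 'eef_rot': array([ 9.86187235e-01,  1.65633487e-01, -7.99355618e-05, -5.27791831e-04]), 'force': array([-0.10796361,  0.31807483, -0.66311115]), 'ft_torque': array([-0.04282781, -0.01372412, -0.00675682]), 'finger_force': 0.0, 'finger_gap': 85.36946317194318}
scene 369.72119805065375 369.72119805065375 320.7553960964491 194.09488511560315 [ 0.74183981 -2.44439033  1.34602269] [467.90489704 237.92295374 801.10311381]
top 490.2556137190206 490.2556137190206 321.78224583890835 209.19985541187413 [ 2.10379103 -2.11919073  0.21816705] [  18.17341644  576.09416902 1062.67400322]
```
View pics/scene0.png

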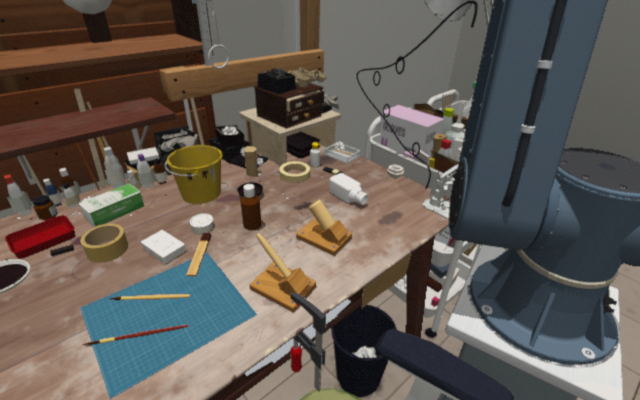

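View pics/top0.png

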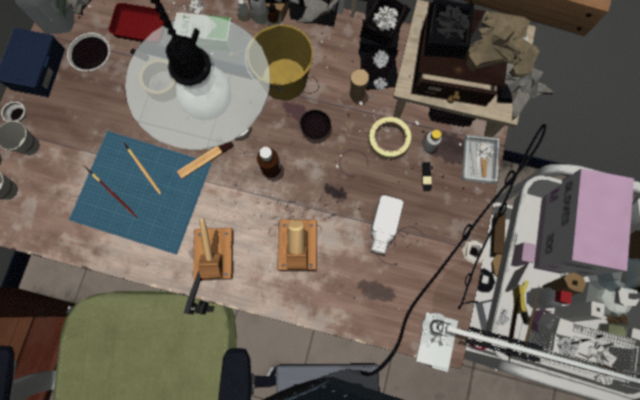

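The scene view shows the bottle at (348,190), the slim stand at (282,280), the stout stand at (323,232) and the amber bottle at (250,208). In the top view they are at (388,223), (212,252), (297,245) and (268,160).

Create h.py:
```python
import numpy as np,cv2
from scipy.spatial.transform import Rotation as R
def cam(c):
    Rm=cv2.Rodrigues(np.array(c["rvec"],float))[0];t=np.array(c["tvec"],float)
    K=np.array([[c["fx"],0,c["cx"]],[0,c["fy"],c["cy"]],[0,0,1]]);return Rm,t,K
def ray(c,p):
    Rm,t,K=cam(c);d=Rm.T@np.linalg.solve(K,[p[0],p[1],1]);return -Rm.T@t,d/np.linalg.norm(d)
def onz(c,p,z):
    o,d=ray(c,p);return o+d*(z-o[2])/d[2]
def tri(cs,ps):
    A=0;b=0
    for c,p in zip(cs,ps):
        o,d=ray(c,p);M=np.eye(3)-np.outer(d,d);A=A+M;b=b+M@o
    x=np.linalg.solve(A,b);return x,[np.linalg.norm(np.cross(ray(c,p)[1],x-ray(c,p)[0])) for c,p in zip(cs,ps)]
def proj(c,X):
    Rm,t,K=cam(c);v=K@(Rm@np.array(X,float)+t);return v[:2]/v[2]
```

Run:
```python
from cell import bot
from h import *
import pickle
T=bot.read_camera("top");S=bot.read_camera("scene");pickle.dump((T,S),open("ts.pkl","wb"))
for n,p in dict(bottle=(388,223),neck=(380,250),slim=(212,252),stout=(297,245),amber=(268,160)).items(): print(n,onz(T,p,20).round())
def cr(c,x,y,w,h,k): return cv2.resize(c["image"][y:y+h,x:x+w,::-1],None,fx=k,fy=k,interpolation=cv2.INTER_CUBIC)
a=cr(T,185,190,133,93,6);b=cr(S,240,165,133,145,4)
cv2.imwrite("pics/ca.png",a);cv2.imwrite("pics/cb.png",b)
```

```text
bottle [ 550. -142.   20.]
neck [ 486. -121.   20.]
slim [485. 271.  20.]
stout [500.  73.  20.]
amber [708. 144.  20.]
```

View pics/ca.png

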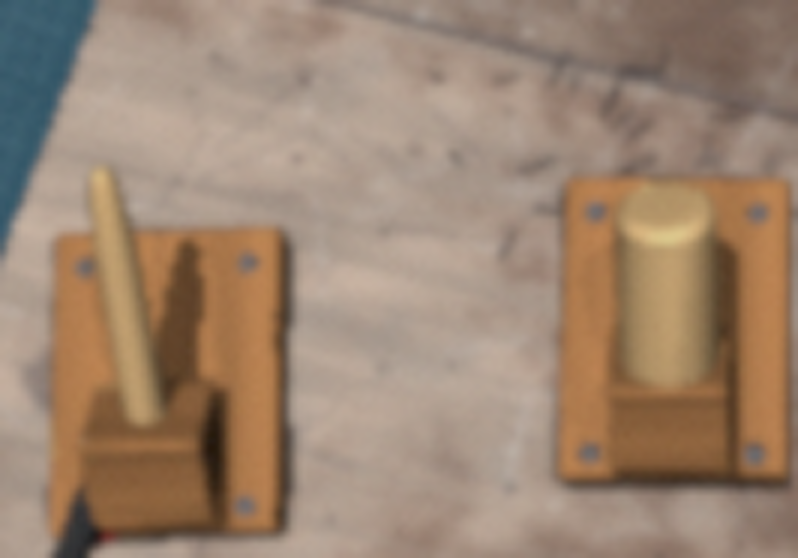

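View pics/cb.png

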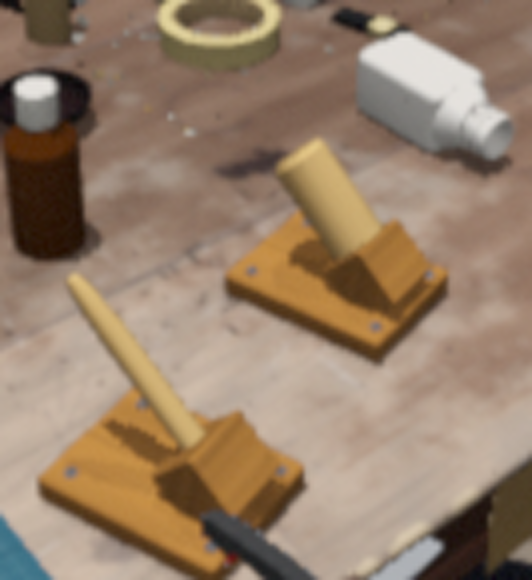

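The crops show the slim peg's tip at top pixel (202,219) and scene (259,235), and its foot at top (209,259) and scene (288,275). Its board is yawed roughly square. The bottle lies with its mouth towards the robot at scene (365,198).

```bash
cat > m.py <<'E'
from h import *
import pickle
T,S=pickle.load(open("ts.pkl","rb"))
# triangulated hand points
P={}
for n,a,b in [("tip",(201.8,218.5),(258.6,234.6)),("foot",(209.2,258.7),(288,275.3))]:
    P[n]=tri([T,S],[a,b]);print(n,P[n])
# slim screws on board (TL, TR, BR)
sc=[tri([T,S],[(185+x/6,190+y/6),(240+u/4,165+v/4)]) for x,y,u,v in [(86,267,71,471),(248,262,144,405),(245,506,282,471)]]
for s in sc: print("screw",s[0].round(1),np.round(s[1],1))
print("board corners",[onz(T,(185+x/6,190+y/6),18).round(1) for x,y in [(56,235),(283,230),(280,530)]])
def mask(c,box,lo):
    x,y,w,h=box;hsv=cv2.cvtColor(c["image"],cv2.COLOR_RGB2HSV);m=np.zeros(hsv.shape[:2],np.uint8)
    m[y:y+h,x:x+w]=((hsv[...,1]<50)&(hsv[...,2]>lo))[y:y+h,x:x+w]*255
    n,l,st,ce=cv2.connectedComponentsWithStats(m);k=1+np.argmax(st[1:,4]);return (l==k).astype(np.uint8)
for n,c,b in (("T",T,(360,185,50,75)),("S",S,(320,165,55,45))):
    m=mask(c,b,135);cs=max(cv2.findContours(m,0,2)[0],key=cv2.contourArea)
    print(n,m.sum(),cv2.boundingRect(cs),cv2.fitLine(cs,2,0,.01,.01).ravel().round(2),cv2.approxPolyDP(cs,2,True).reshape(-1,2).tolist())
a=[cv2.resize(c["image"][y:y+h,x:x+w,::-1],None,fx=8,fy=8,interpolation=cv2.INTER_CUBIC) for c,(x,y,w,h) in ((T,(365,190,48,70)),(S,(322,168,50,70)))]
cv2.imwrite("pics/cc.png",np.hstack(a))
E
python3 m.py
```

```text
tip (array([543.61623771, 271.63956717, 122.91208805]), [np.float64(0.9653298952353111), np.float64(0.9653298952352161)])
foot (array([466.62728481, 270.86480825,  45.75378502]), [np.float64(0.4980720137989083), np.float64(0.4980720137988693)])
screw [526.8 303.1  15.9] [0.1 0.1]
screw [527.9 239.4  14.5] [0.6 0.6]
screw [432.3 237.3  15. ] [0.7 0.7]
board corners [array([539.2, 314.9,  18. ]), array([540.5, 225.7,  18. ]), array([423.4, 223.3,  18. ])]
T 1217 (371, 195, 33, 58) [ 3.0000e-01 -9.5000e-01  3.8608e+02  2.2271e+02] [[386, 195], [380, 197], [372, 232], [374, 241], [371, 248], [380, 252], [385, 251], [387, 242], [396, 232], [403, 204], [401, 199]]
S 542 (329, 173, 39, 31) [  0.79   0.61 350.3  187.05] [[330, 177], [332, 182], [348, 192], [348, 196], [355, 197], [362, 203], [366, 202], [363, 197], [367, 194], [361, 189], [358, 181], [343, 173]]
```

View pics/cc.png

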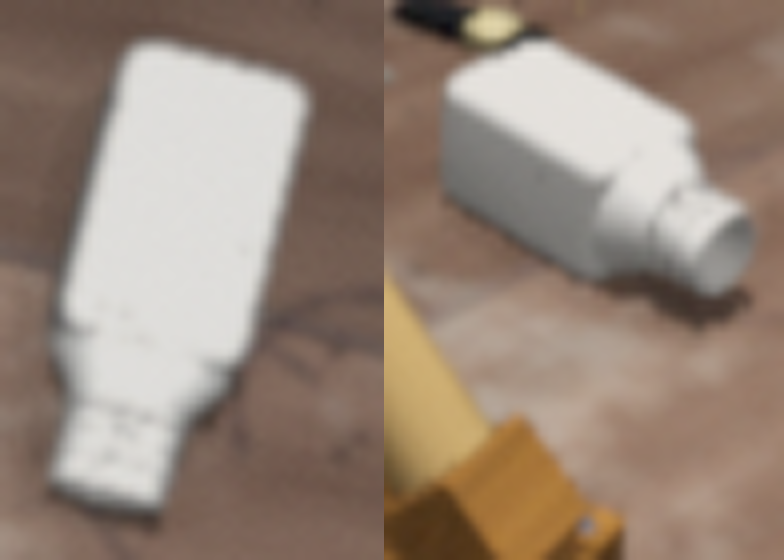

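The crop shows the bottle's top face with top-crop corners at (128,45), (305,95), (245,360) and (65,320). The mouth is at crop (108,496) in the top view and (725,250) in the scene view.

```bash
cat > m2.py <<'E'
from h import *
import pickle
T,S=pickle.load(open("ts.pkl","rb"))
Q=[((128,45),(61,90)),((305,95),(141,42)),((245,360),(306,130)),((65,320),(221,185)),((108,496),(341,250))]
X=[]
for a,b in Q:
    x,e=tri([T,S],[(365+a[0]/8,190+a[1]/8),(322+b[0]/8,168+b[1]/8)]);X.append(x);print(x.round(1),np.round(e,1),onz(T,(365+a[0]/8,190+a[1]/8),56 if len(X)<5 else 28).round(1))
X=np.array(X);c=X[:4].mean(0);d=X[4]-c;print("c",c,"yaw",np.degrees(np.arctan2(*d[1::-1])),np.degrees(np.arctan2(*((X[2]+X[3]-X[0]-X[1])[1::-1]))),np.hypot(*d[:2]))
E
python3 m2.py
```

```text
[ 609.3 -124.7   46.7] [1. 1.] [ 608.1 -123.1   56. ]
[ 597.7 -173.7   48.1] [3.3 3.3] [ 592.9 -173.6   56. ]
[ 517.6 -154.9   45.5] [0.1 0.1] [ 515.9 -153.4   56. ]
[ 528.2 -104.6   43.5] [1.8 1.8] [ 527.8 -102.6   56. ]
[ 481.1 -116.7   25.6] [0.1 0.1] [ 480.8 -116.5   28. ]
c [ 563.22559158 -139.45211086   45.94595658] yaw 164.535273066621 166.4721534649879 85.17929248955697
```

```bash
cat > g.py <<'E'
# usage: g.py x y z yawdeg tiltdeg  (TCP; tool x heading yaw; tilt: tool z leans outward)
import sys
from cell import bot
from h import *
x,y,z,yaw,tilt=map(float,sys.argv[1:6])
def tool(yaw,tilt): return R.from_euler("ZY",[yaw,-tilt],degrees=True)*R.from_quat([1,0,0,0])
if __name__=="__main__":
    s=bot.state();R0=R.from_quat(s["eef_rot"]);R1=tool(yaw,tilt)
    rv=(R0.inv()*R1).as_rotvec();d=R0.inv().apply(np.array([x,y,z])-s["tcp_pos"])
    print("rv",rv.round(3),"d",d.round(1),"rows",round(max(np.linalg.norm(rv)/.125,np.linalg.norm(d)/41.7),1),"t",round(s["time"],2),"F",s["force"].round(1),"gap",round(s["finger_gap"],1),"tcp",s["tcp_pos"].round(1),"zax",R1.apply([0,0,1]).round(2))
E
python3 g.py 230 -300 240 -15 0; python3 g.py 540 -138 200 -15 0
```

```text
rv [-0.001  0.     0.595] d [ 119.4 -141.1   -8.9] rows 4.8 t 0.2 F [-0.5  0.7  0.1] gap 85.4 tcp [ 163.3 -472.4  231. ] zax [ 0.  0. -1.]
rv [-0.001  0.     0.595] d [ 465.3 -192.9   31.2] rows 12.1 t 0.2 F [-0.5  0.7  0.1] gap 85.4 tcp [ 163.3 -472.4  231. ] zax [ 0.  0. -1.]
```

```bash
python3 drive.py '[[0,0,0.12,24,-28,0,85],[0,0,0.24,48,-56,0,85],[0,0,0.36,72,-85,-5,85],[0,0,0.48,96,-113,-9,85],[0,0,0.595,119,-141,-9,85]]'; python3 g.py 540 -138 200 -15 0
```

```text
time: 0.62
tcp_pos: [229.0, -302.0, 240.7]
eef_rot: [0.992, -0.129, 0.0, 0.0]
force: [1.2, -0.5, 0.3]
finger_gap: 85.0
finger_force: 0.0
rv [ 0.    -0.001  0.004] d [ 258.9 -237.9   40.8] rows 8.5 t 0.62 F [ 1.2 -0.5  0.3] gap 85.0 tcp [ 229.  -302.   240.7] zax [ 0.  0. -1.]
```

```bash
python3 drive.py '[[0,0,0,26,-24,4,85],[0,0,0,52,-48,8,85],[0,0,0,78,-72,12,85],[0,0,0,104,-96,16,85],[0,0,0,130,-119,20,85]]' >/dev/null; python3 drive.py '[[0,0,0,26,-24,4,85],[0,0,0,52,-48,8,85],[0,0,0,78,-72,12,85],[0,0,0,104,-96,16,85],[0,0,0,129,-119,20,85]]'
python3 - <<'E'
from cell import bot
from h import *
import pickle
W=bot.read_camera("wrist");pickle.dump(W,open("w1.pkl","wb"));cv2.imwrite("pics/w1.png",W["image"][:,:,::-1])
for P in [(480.9,-116.6,28),(562.5,-138.5,56),(608,-123,56),(593,-173.6,56),(516,-153.4,56),(528,-102.6,56)]: print(proj(W,P).round())
E
```

```text
time: 1.45
tcp_pos: [540.1, -136.8, 199.9]
eef_rot: [0.992, -0.124, -0.0, -0.0]
force: [0.0, -1.0, -0.7]
finger_gap: 85.3
finger_force: 0.0
[311. 238.]
[311. 170.]
[284. 128.]
[339. 131.]
[336. 210.]
[286. 211.]
```

View pics/w1.png

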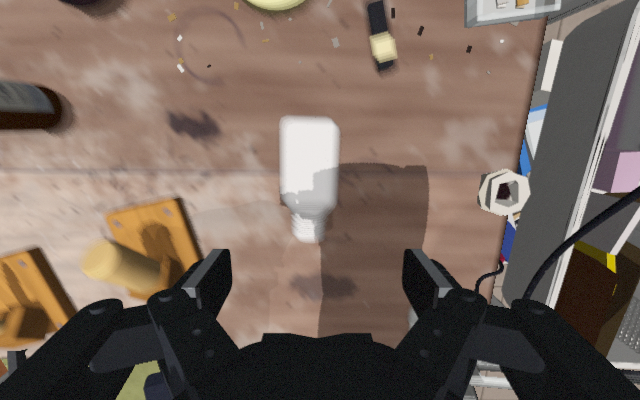

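The wrist view shows the body's top face spanning (281,118) to (339,209) and the mouth at (308,241). This agrees with the projections of the earlier measurement.

```bash
python3 - <<'E'
from h import *
import pickle
W=pickle.load(open("w1.pkl","rb"));T,S=pickle.load(open("ts.pkl","rb"))
for p,z in [((281,119),56),((339,120),56),((337,208),56),((283,207),56),((308,241),24)]: print(onz(W,p,z).round(1))
for a,b in [((128,45),(281,119)),((305,95),(339,120)),((245,360),(337,208)),((65,320),(283,207)),((108,496),(308,240))]:
    x,e=tri([T,W],[(365+a[0]/8,190+a[1]/8),b]);print("tri",x.round(1),np.round(e,1))
E
python3 g.py 558 -137.5 70 -15 0
```

```text
[ 617.  -122.9   56. ]
[ 602.6 -176.1   56. ]
[ 518.  -154.5   56. ]
[ 532.7 -100.7   56. ]
[ 476.8 -111.8   24. ]
tri [ 615.  -123.1   38.3] [3.5 3.5]
tri [ 601.9 -179.6   17. ] [0.7 0.7]
tri [ 516.6 -154.3   51.2] [0.2 0.2]
tri [ 530.  -101.4   50.3] [2.2 2.2]
tri [ 480.8 -114.6   32.6] [1.5 1.5]
rv [-0.002  0.     0.021] d [ 1.470e+01 -1.000e-01  1.283e+02] rows 3.1 t 1.5 F [-4.5  6.1 -4.4] gap 84.9 tcp [ 543.7 -134.4  198.3] zax [ 0.  0. -1.]
```

```bash
python3 drive.py '[[0,0,0.02,5,0,30,85],[0,0,0.02,10,0,60,85],[0,0,0.02,17,1,90,85],[0,0,0.02,20,1,110,85],[0,0,0.02,20,1,110,85]]'; python3 g.py 563 -138.3 11 -15.5 0
```

```text
time: 1.92
tcp_pos: [554.5, -148.2, 86.0]
eef_rot: [0.991, -0.131, -0.003, -0.003]
force: [0.3, -0.1, -0.5]
finger_gap: 85.1
finger_force: 0.0
rv [-0.005  0.006  0.008] d [  6.2 -11.4  75.1] rows 1.8 t 1.92 F [ 0.3 -0.1 -0.5] gap 85.1 tcp [ 554.5 -148.2   86. ] zax [ 0.  0. -1.]
```

```bash
python3 drive.py '[[0,0,0,0,0,0,85],[0,0,0,0,0,0,85],[0,0,0,0,0,0,85]]'; python3 g.py 563 -138.3 11 -15.5 0;python3 drive.py '[[0,0,0,0,0,0,85],[0,0,0,0,0,0,85],[0,0,0,0,0,0,85]]'; python3 g.py 563 -138.3 11 -15.5 0
```

```text
time: 2.17
tcp_pos: [557.4, -149.0, 92.2]
eef_rot: [0.991, -0.131, 0.002, -0.002]
force: [0.2, -0.3, 0.5]
finger_gap: 85.0
finger_force: 0.0
rv [-0.005 -0.002  0.008] d [  2.5 -11.4  81.2] rows 2.0 t 2.17 F [ 0.2 -0.3  0.5] gap 85.0 tcp [ 557.4 -149.    92.2] zax [ 0.  0. -1.]
time: 2.42
tcp_pos: [556.9, -148.8, 91.0]
eef_rot: [0.991, -0.131, 0.001, -0.002]
force: [-0.2, 0.1, 0.6]
finger_gap: 85.0
finger_force: 0.0
rv [-0.005 -0.001  0.008] d [  3.1 -11.4  80.1] rows 1.9 t 2.42 F [-0.2  0.1  0.6] gap 85.0 tcp [ 556.9 -148.8   91. ] zax [ 0.  0. -1.]
```

```bash
python3 drive.py '[[0,0,0.008,3,-11.4,10,85],[0,0,0.008,3,-11.4,30,85],[0,0,0.008,3,-11.4,55,85],[0,0,0.008,3,-11.4,79,85],[0,0,0.008,3,-11.4,79,85]]'; python3 drive.py '[[0,0,0,0,0,0,50],[0,0,0,0,0,0,50],[0,0,0,0,0,0,50],[0,0,0,0,0,0,50],[0,0,0,0,0,0,50]]' 40; python3 drive.py '[[0,0,0,0,0,0,50],[0,0,0,0,0,0,50],[0,0,0,0,0,0,50]]'
```

```text
time: 2.83
tcp_pos: [557.9, -144.3, 6.7]
eef_rot: [0.992, -0.129, -0.002, -0.006]
force: [-1.0, 0.6, -0.9]
finger_gap: 85.0
finger_force: 0.0
time: 3.25
tcp_pos: [561.8, -145.6, 13.0]
eef_rot: [0.992, -0.129, 0.002, -0.005]
force: [0.2, 1.1, 8.6]
finger_gap: 55.6
finger_force: 43.0
time: 3.5
tcp_pos: [561.8, -145.6, 13.0]
eef_rot: [0.992, -0.129, 0.002, -0.005]
force: [0.3, 1.2, 7.5]
finger_gap: 55.2
finger_force: 43.0
```

```bash
python3 drive.py '[[0,0,0,0,0,-40,50],[0,0,0,0,0,-80,50],[0,0,0,0,0,-120,50],[0,0,0,0,0,-160,50],[0,0,0,0,0,-200,50]]'; python3 g.py 540 60 260 1 20; python3 g.py 620 273 260 1 45
```

```text
time: 3.92
tcp_pos: [559.8, -147.4, 214.5]
eef_rot: [0.992, -0.129, 0.001, -0.005]
force: [0.5, 0.0, -1.7]
finger_gap: 55.5
finger_force: 43.1
rv [ 0.038  0.344 -0.275] d [ -72.1 -195.9  -43.5] rows 5.1 t 3.92 F [ 0.5  0.  -1.7] gap 55.5 tcp [ 559.8 -147.4  214.5] zax [ 0.34  0.01 -0.94]
rv [ 0.098  0.777 -0.266] d [ -49.2 -422.3  -41. ] rows 10.2 t 3.92 F [ 0.5  0.  -1.7] gap 55.5 tcp [ 559.8 -147.4  214.5] zax [ 0.71  0.01 -0.71]
```

```bash
python3 drive.py '[[0.01,0.07,-0.055,-14,-39,-9,50],[0.016,0.14,-0.11,-29,-78,-18,50],[0.02,0.21,-0.165,-43,-118,-26,50],[0.03,0.28,-0.22,-58,-157,-35,50],[0.038,0.344,-0.275,-72,-196,-43,50]]';  python3 g.py 620 273 260 1 45
```

```text
time: 4.33
tcp_pos: [542.4, 21.0, 253.4]
eef_rot: [0.984, 0.018, 0.176, -0.006]
force: [0.9, -0.3, -0.7]
finger_gap: 55.5
finger_force: 43.1
rv [-0.015  0.432  0.015] d [  83.7 -248.9   25.1] rows 6.3 t 4.33 F [ 0.9 -0.3 -0.7] gap 55.5 tcp [542.4  21.  253.4] zax [ 0.71  0.01 -0.71]
```

```bash
python3 drive.py '[[0,0.085,0,12,-38,4,50],[0,0.17,0,24,-76,8,50],[0,0.26,0,36,-114,12,50],[0,0.34,0,48,-152,15,50],[0,0.43,0,60,-188,18,50]]';  python3 drive.py '[[0,0,0,0,0,0,50],[0,0,0,0,0,0,50],[0,0,0,0,0,0,50],[0,0,0,0,0,0,50]]'; python3 g.py 620 273 260 1 45
```

```text
time: 4.75
tcp_pos: [591.1, 59.9, 256.1]
eef_rot: [0.923, 0.048, 0.381, -0.013]
force: [0.6, 0.4, -1.6]
finger_gap: 55.5
finger_force: 43.1
time: 5.08
tcp_pos: [591.7, 59.3, 255.7]
eef_rot: [0.925, 0.048, 0.378, -0.013]
force: [-0.5, -0.4, -0.5]
finger_gap: 55.7
finger_force: 43.1
rv [-0.048  0.01   0.066] d [  39.8 -209.8   29.5] rows 5.2 t 5.08 F [-0.5 -0.4 -0.5] gap 55.7 tcp [591.7  59.3 255.7] zax [ 0.71  0.01 -0.71]
```

```bash
python3 -c "
from cell import bot;print(bot.state()['q'].round(3))"; python3 drive.py '[[0,0,0,0,-20,0,50],[0,0,0,0,-40,0,50],[0,0,0,0,-60,0,50],[0,0,0,0,-80,0,50],[0,0,0,0,-100,0,50]]'; python3 drive.py '[[0,0,0,0,0,0,50],[0,0,0,0,0,0,50]]'; python3 g.py 620 273 260 1 45; python3 -c "
from cell import bot;print(bot.state()['q'].round(3))"
```

```text
[ 0.108 -0.203 -0.725  0.273 -0.016  3.141]
time: 5.5
tcp_pos: [591.4, 101.7, 252.9]
eef_rot: [0.922, 0.081, 0.378, -0.017]
force: [-0.1, -0.2, -1.1]
finger_gap: 55.7
finger_force: 43.2
time: 5.67
tcp_pos: [591.4, 100.6, 252.8]
eef_rot: [0.922, 0.081, 0.378, -0.017]
force: [0.3, 0.1, -0.4]
finger_gap: 55.6
finger_force: 43.2
rv [-0.081  0.007  0.123] d [  48.5 -165.2   30.7] rows 4.2 t 5.67 F [ 0.3  0.1 -0.4] gap 55.6 tcp [591.4 100.6 252.8] zax [ 0.71  0.01 -0.71]
[ 0.19  -0.188 -0.723  0.26  -0.04   3.141]
```

```bash
python3 drive.py '[[0,-0.1,0,-10,36,0,50],[0,-0.2,0,-20,72,0,50],[0,-0.3,0,-30,108,0,50],[0,-0.4,0,-40,144,0,50],[0,-0.52,0,-50,180,0,50]]'; python3 drive.py '[[0,0,0,0,0,0,50],[0,0,0,0,0,0,50]]'; python3 g.py 555 -110 100 -11 0
```

```text
time: 6.08
tcp_pos: [585.0, -83.9, 224.6]
eef_rot: [0.988, 0.081, 0.132, 0.004]
force: [2.3, 0.1, 0.1]
finger_gap: 55.6
finger_force: 43.1
time: 6.25
tcp_pos: [586.7, -83.3, 222.0]
eef_rot: [0.988, 0.081, 0.132, 0.004]
force: [-0.3, 0.4, -1.1]
finger_gap: 55.3
finger_force: 43.1
rv [-0.018 -0.265  0.353] d [-66.1  17.8 109.2] rows 3.5 t 6.25 F [-0.3  0.4 -1.1] gap 55.3 tcp [586.7 -83.3 222. ] zax [ 0.  0. -1.]
```

```bash
python3 g.py 555 -110 100 -5 0;python3 drive.py '[[0,-0.08,0.08,-17,4,27,50],[-0.005,-0.15,0.15,-34,9,54,50],[-0.01,-0.21,0.2,-50,13,82,50],[-0.014,-0.265,0.25,-66,18,109,50],[-0.014,-0.265,0.25,-66,18,109,50]]'; python3 drive.py '[[0,0,0,0,0,0,50],[0,0,0,0,0,0,50]]' >/dev/null; python3 g.py 555 -110 14 -5 0
```

```text
rv [-0.004 -0.265  0.248] d [-66.1  17.8 109.2] rows 3.1 t 6.25 F [-0.3  0.4 -1.1] gap 55.3 tcp [586.7 -83.3 222. ] zax [ 0.  0. -1.]
time: 6.67
tcp_pos: [551.2, -107.8, 96.5]
eef_rot: [0.999, -0.045, -0.003, 0.005]
force: [-1.5, 0.3, -2.3]
finger_gap: 55.4
finger_force: 43.0
rv [ 0.01  -0.008  0.002] d [-0.8  1.3 89.7] rows 2.2 t 6.83 F [-0.4 -0.3 -0.2] gap 55.4 tcp [ 555.3 -107.8  103.7] zax [ 0.  0. -1.]
```

```bash
python3 drive.py '[[0.005,-0.006,0,0,0,30,50],[0.005,-0.006,0,0,0,60,50],[0.005,-0.006,0,0,0,80,50],[0.005,-0.006,0,0,0,86,50],[0.005,-0.006,0,0,0,89.5,50]]'; python3 drive.py '[[0,0,0,0,0,0,50],[0,0,0,0,0,0,85],[0,0,0,0,0,0,85],[0,0,0,0,0,0,85],[0,0,0,0,0,0,85]]'; python3 drive.py '[[0,0,0,0,0,-30,85],[0,0,0,0,0,-60,85],[0,0,-0.12,0,0,-90,85],[0,0,-0.24,0,0,-110,85],[0,0,-0.36,0,0,-110,85]]'
```

```text
time: 7.25
tcp_pos: [555.2, -109.0, 13.6]
eef_rot: [0.999, -0.043, 0.0, 0.002]
force: [0.5, 0.0, -1.0]
finger_gap: 55.7
finger_force: 43.1
time: 7.67
tcp_pos: [555.3, -109.4, 13.0]
eef_rot: [0.999, -0.044, -0.001, 0.003]
force: [-1.0, -0.2, -0.1]
finger_gap: 85.1
finger_force: 0.0
time: 8.08
tcp_pos: [557.3, -109.2, 127.1]
eef_rot: [0.99, 0.139, 0.001, 0.003]
force: [0.5, -0.6, 0.5]
finger_gap: 84.9
finger_force: 0.0
```

Next is the half turn, still −2.78 rad to go, and then I check where the bottle lies.

```bash
for i in 1 2 3 4; do python3 drive.py '[[0,0,-0.125,0,0,0,85],[0,0,-0.25,0,0,0,85],[0,0,-0.375,0,0,0,85],[0,0,-0.5,0,0,0,85],[0,0,-0.625,0,0,0,85]]' | head -1; done; python3 drive.py '[[0,0,-0.125,0,0,0,85],[0,0,-0.25,0,0,0,85],[0,0,-0.28,0,0,0,85],[0,0,-0.28,0,0,0,85],[0,0,-0.28,0,0,0,85]]'; python3 g.py 555.3 -109.2 13 175 0;  python3 - <<'E'
from cell import bot
from h import *
print(bot.state()["q"].round(3))
T=bot.read_camera("top");S=bot.read_camera("scene")
for c,b in((T,(340,170,90,110)),(S,(290,150,110,90))):
    x,y,w,h=b;globals().setdefault('o',[]).append(cv2.resize(c["image"][y:y+h,x:x+w,::-1],(390,int(390*h/w))))
a,b=o;m=max(len(a),len(b));o=[cv2.copyMakeBorder(i,0,m-len(i),0,0,0) for i in o];cv2.imwrite("pics/r.png",np.hstack(o))
E
```

```text
time: 8.5
time: 8.92
time: 9.33
time: 9.75
time: 10.17
tcp_pos: [555.1, -108.8, 122.4]
eef_rot: [0.045, 0.999, -0.002, -0.001]
force: [0.5, 0.2, 0.9]
finger_gap: 84.9
finger_force: 0.0
rv [-0.005 -0.002 -0.003] d [ -0.5   0.2 109.4] rows 2.6 t 10.17 F [0.5 0.2 0.9] gap 84.9 tcp [ 555.1 -108.8  122.4] zax [ 0.  0. -1.]
[-0.191  0.39  -0.071  1.112 -0.005 -0.1  ]
```

View pics/r.png

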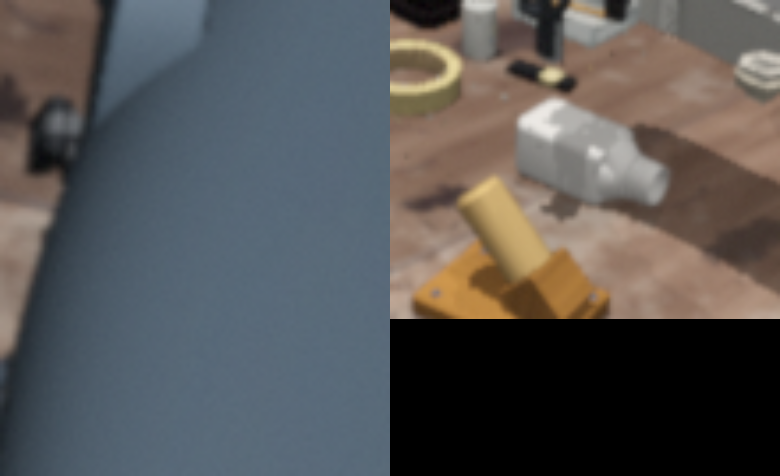

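The bottle lies flat at the set-down spot with its mouth towards the robot, at scene crop (655,180). I regrasp here with the hand reversed.

```bash
python3 drive.py '[[0,0,0,0,0,35,85],[0,0,0,0,0,70,85],[0,0,0,0,0,95,85],[0,0,0,0,0,109,85],[0,0,0,0,0,109,85]]'; python3 drive.py '[[0,0,0,0,0,0,50],[0,0,0,0,0,0,50],[0,0,0,0,0,0,50],[0,0,0,0,0,0,50],[0,0,0,0,0,0,50]]' 40; python3 drive.py '[[0,0,0,0,0,0,50],[0,0,0,0,0,-40,50],[0,0,0,0,0,-80,50],[0,0,0,0,0,-120,50],[0,0,0,0,0,-160,50]]';  python3 drive.py '[[0,0,0,0,0,-40,50],[0,0,0,0,0,-80,50],[0,0,0,0,0,-80,50]]'; python3 g.py 520 60 255 181 -20
python3 - <<'E'
from cell import bot
from h import *
W=bot.read_camera("wrist");cv2.imwrite("pics/w2.png",W["image"][:,:,::-1])
s=bot.state();Rt=R.from_quat(s["eef_rot"])
for d in (80,85,90): print(proj(W,s["tcp_pos"]+Rt.apply([d,0,-15])))
E
```

```text
time: 10.68
tcp_pos: [552.5, -108.9, 10.2]
eef_rot: [0.045, 0.999, -0.002, -0.004]
force: [-0.1, 0.1, -0.1]
finger_gap: 85.1
finger_force: 0.0
time: 11.1
tcp_pos: [555.9, -109.5, 14.8]
eef_rot: [0.045, 0.999, -0.003, 0.0]
force: [-0.6, -0.5, 8.2]
finger_gap: 55.8
finger_force: 43.1
time: 11.52
tcp_pos: [554.9, -108.4, 176.1]
eef_rot: [0.045, 0.999, -0.003, -0.001]
force: [1.3, -0.1, -0.5]
finger_gap: 55.8
finger_force: 43.2
time: 11.77
tcp_pos: [557.7, -108.6, 262.1]
eef_rot: [0.045, 0.999, -0.003, 0.004]
force: [2.0, 1.3, -0.5]
finger_gap: 56.0
finger_force: 43.4
rv [-0.025 -0.34  -0.104] d [ 52.6 164.6   5.6] rows 4.1 t 11.77 F [ 2.   1.3 -0.5] gap 56.0 tcp [ 557.7 -108.6  262.1] zax [ 0.34  0.01 -0.94]
[320.37909574  93.76616835]
[320.43192374  81.05569961]
[320.485952    68.05644681]
```

View pics/w2.png

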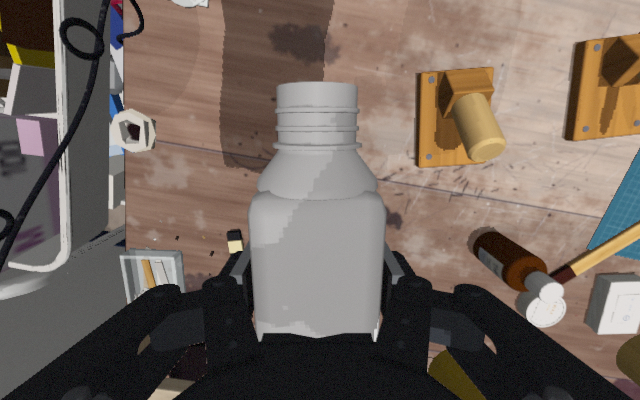

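The wrist view shows the bottle gripped square in the hand. The mouth rim is centred at (317,85), so the mouth is about 85 mm out from the TCP along tool x. The amber bottle stands clear at (520,265).

```bash
python3 drive.py '[[-0.005,-0.07,-0.02,11,33,1,50],[-0.01,-0.14,-0.04,21,66,2,50],[-0.015,-0.2,-0.06,32,99,3,50],[-0.02,-0.27,-0.08,42,132,4,50],[-0.025,-0.34,-0.104,53,165,5,50]]' >/dev/null; python3 drive.py '[[0,0,0,0,0,0,50],[0,0,0,0,0,0,50]]'>/dev/null; python3 g.py 641 273 245 181 -45
```

```text
rv [ 0.004 -0.448  0.001] d [-121.8  208.    45.6] rows 5.9 t 12.4 F [ 0.3 -0.7 -0.2] gap 56.0 tcp [515.3  62.4 247.1] zax [ 0.71  0.01 -0.71]
```

```bash
python3 drive.py '[[0,-0.07,0,-12,38,2,50],[0,-0.14,0,-24,75,4,50],[0,-0.21,0,-40,110,8,50],[0,-0.28,0,-55,145,14,50],[0,-0.35,0,-75,175,22,50]]' >/dev/null; python3 drive.py '[[0,0,0,0,0,0,50],[0,0,0,0,0,0,50]]'>/dev/null; python3 g.py 641 273 245 181 -45
```

```text
rv [ 0.001 -0.1    0.   ] d [-34.5  34.4  35.6] rows 1.4 t 12.98 F [-1.  -0.4 -1.4] gap 55.7 tcp [592.3 237.7 250.7] zax [ 0.71  0.01 -0.71]
```

```bash
python3 drive.py '[[0,-0.05,0,-17,17,18,50],[0,-0.1,0,-34,34,35,50],[0,-0.1,0,-34,34,35,50],[0,-0.1,0,-34,34,35,50]]' >/dev/null; python3 g.py 641 273 201.5 181 -45
python3 - <<'E'
from cell import bot
from h import *
import pickle
W=bot.read_camera("wrist");S=bot.read_camera("scene");pickle.dump((W,S),open("w3.pkl","wb"))
s=bot.state();Rt=R.from_quat(s["eef_rot"])
mo=s["tcp_pos"]+Rt.apply([85,0,-15]);a=Rt.apply([1,0,0]);print("mouth",mo,a,s["q"].round(2))
for n,P in dict(mouth=mo,tip=(544,272,126),seat=(466.6,271,48)).items(): print(n,proj(W,P).round(),proj(S,P).round())
b=cv2.resize(S["image"][140:320,200:340,::-1],None,fx=2.2,fy=2.2);w=cv2.resize(W["image"][:,:,::-1],(0,0),fx=.75,fy=.75)
m=max(len(b),len(w));o=[cv2.copyMakeBorder(i,0,m-len(i),0,0,0) for i in (b,w)];cv2.imwrite("pics/p1.png",np.hstack(o));print(np.hstack(o).shape)
E
```

```text
rv [-0.001  0.    -0.002] d [30.8  2.2 31.5] rows 1.1 t 13.32 F [-1.  -0.7 -0.5] gap 55.7 tcp [640.6 270.7 245.5] zax [ 0.71  0.01 -0.71]
mouth [569.61822022 269.5759337  197.14982715] [-0.70620239 -0.00990849 -0.70794068] [ 0.57  0.07 -0.49  0.3  -0.38  0.41]
mouth [320.  84.] [247. 201.]
tip [326. -70.] [258. 233.]
seat [ 329. -450.] [288. 275.]
(396, 788, 3)
```

View pics/p1.png

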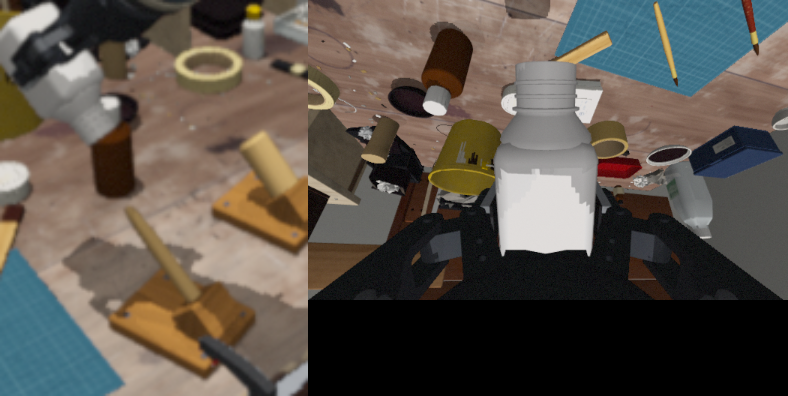

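The scene view shows the bottle mouth about (247,198), above and beyond the peg tip at (259,235), and lined up with it.

```bash
python3 drive.py '[[0,0,0,8,1,8,50],[0,0,0,23,2,23,50],[0,0,0,31,2,31.5,50],[0,0,0,31,2,31.5,50],[0,0,0,31,2,31.5,50]]' >/dev/null; python3 g.py 537.3 271.2 97.5 181 -45
python3 - <<'E'
from cell import bot
from h import *
T=bot.read_camera("top");S=bot.read_camera("scene")
s=bot.state();Rt=R.from_quat(s["eef_rot"])
mo=s["tcp_pos"]+Rt.apply([85,0,-15]);print("mouth",mo)
for n,P in dict(mouth=mo,tip=(544,272,126),seat=(466.6,271,48)).items(): print(n,proj(T,P).round(1),proj(S,P).round(1))
b=cv2.resize(S["image"][170:290,220:310,::-1],None,fx=4.4,fy=4.4,interpolation=2);w=cv2.resize(T["image"][170:290,170:260,::-1],None,fx=4.4,fy=4.4,interpolation=2)
cv2.imwrite("pics/p2.png",np.hstack([b,w]))
E
```

```text
rv [ 0.001  0.002 -0.002] d [147.4  -0.6   1.2] rows 3.5 t 13.83 F [-0.2 -0.3 -0.4] gap 56.0 tcp [640.5 273.3 202.8] zax [ 0.71  0.01 -0.71]
mouth [570.62640371 272.96591153 154.45991024]
mouth [198.3 203.4] [246.9 218.5]
tip [201.5 218.4] [257.8 233.4]
seat [208.8 258.4] [288.2 274.6]
```

View pics/p2.png

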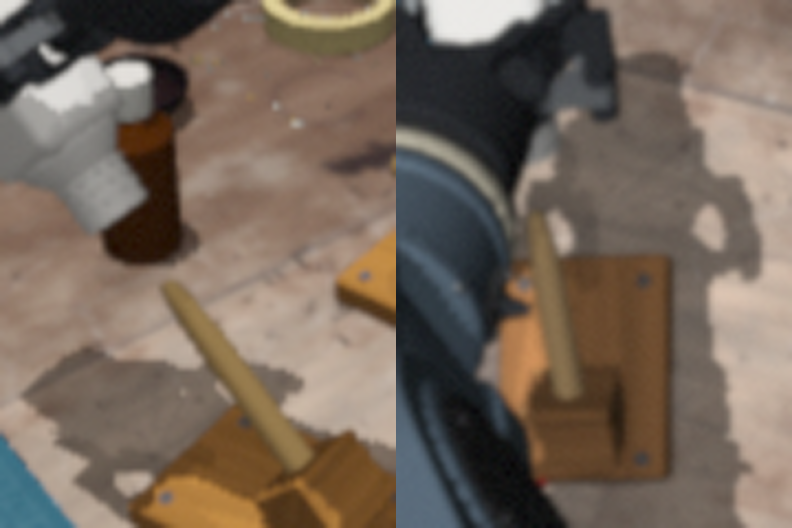

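The scene view shows the mouth centre at (247.5,218), within 1 px of the peg's axis line from tip (259,236) to foot (287,275). I slide it on in stages.

```bash
python3 drive.py '[[0,0,0,20,0,0,50],[0,0,0,40,0,0,50],[0,0,0,60,0,0,50],[0,0,0,75,0,1,50],[0,0,0,75,0,1,50]]'; python3 drive.py '[[0,0,0,15,0,0,50],[0,0,0,30,0,0,50],[0,0,0,45,0,0,50],[0,0,0,50,0,0,50],[0,0,0,50,0,0,50]]'; python3 g.py 537.3 271.2 97.5 181 -45
```

```text
time: 14.35
tcp_pos: [586.5, 272.8, 147.1]
eef_rot: [-0.008, 0.924, 0.004, 0.383]
force: [-0.6, -0.0, -2.0]
finger_gap: 55.5
finger_force: 43.3
time: 14.77
tcp_pos: [553.2, 273.0, 113.5]
eef_rot: [-0.008, 0.923, 0.004, 0.384]
force: [0.0, -0.0, -0.2]
finger_gap: 55.9
finger_force: 43.3
rv [ 0.002  0.003 -0.001] d [22.6 -1.6  0. ] rows 0.5 t 14.77 F [ 0.  -0.  -0.2] gap 55.9 tcp [553.2 273.  113.5] zax [ 0.71  0.01 -0.71]
```

```bash
python3 drive.py '[[0,0,0,5,-0.5,0,50],[0,0,0,10,-1,0,50],[0,0,0,14,-1,0,50],[0,0,0,17,-1,0,50],[0,0,0,17,-1,0,50]]'; python3 drive.py '[[0,0,0,1.5,0,0,50],[0,0,0,3,0,0,50],[0,0,0,3,0,0,50]]'
```

```text
time: 15.18
tcp_pos: [540.7, 271.5, 100.6]
eef_rot: [-0.008, 0.923, 0.004, 0.384]
force: [-0.1, 0.2, -0.5]
finger_gap: 55.4
finger_force: 43.3
time: 15.43
tcp_pos: [538.9, 271.7, 98.8]
eef_rot: [-0.008, 0.923, 0.004, 0.384]
force: [-0.4, -0.4, -0.5]
finger_gap: 55.5
finger_force: 43.3
```

No contact yet, so I creep on until it touches.

```bash
for i in 1 2 3; do python3 drive.py '[[0,0,0,1,0,0,50],[0,0,0,2,0,0,50],[0,0,0,2,0,0,50]]' | grep -E 'tcp|^force'; done
```

```text
tcp_pos: [537.5, 271.6, 97.4]
force: [0.5, -0.5, -0.7]
tcp_pos: [536.8, 271.7, 96.9]
force: [3.3, -2.3, 3.5]
tcp_pos: [536.7, 271.8, 97.0]
force: [9.2, -5.7, 11.7]
```

It is seated, with contact force along the peg at the expected place. I release and retreat.

```bash
python3 drive.py '[[0,0,0,-1,0,0,50],[0,0,0,-1,0,3,50],[0,0,0,-1,0,3,50],[0,0,0,-1,0,3,50]]' 20| grep -E 'tcp|force'; python3 drive.py '[[0,0,0,0,0,0,62],[0,0,0,0,0,0,70],[0,0,0,0,0,0,85],[0,0,0,0,0,0,85],[0,0,0,0,0,0,85]]'| grep -E 'tcp|^force|gap'; python3 drive.py '[[0,0,0,0,0,-10,85],[0,0,0,0,0,-30,85],[0,0,0,0,0,-60,85],[0,0,0,0,0,-95,85],[0,0,0,0,0,-130,85]]'; python3 drive.py '[[0,0,0,0,0,-30,85],[0,0,0,0,0,-30,85]]' >/dev/null
python3 - <<'E'
from cell import bot
from h import *
T=bot.read_camera("top");S=bot.read_camera("scene")
b=cv2.resize(S["image"][170:305,210:325,::-1],None,fx=3.4,fy=3.4,interpolation=2);w=cv2.resize(T["image"][140:275,170:285,::-1],None,fx=3.4,fy=3.4,interpolation=2)
cv2.imwrite("pics/p3.png",np.hstack([b,w]))
for P in [(466.6,271,48),(544,272,126),(466.6+92,272,140)]: print(((proj(S,P)-[210,170])*3.4).round())
E
```

```text
tcp_pos: [538.8, 272.2, 94.8]
force: [5.9, -0.6, 6.4]
finger_force: 43.5
tcp_pos: [537.4, 271.5, 93.0]
force: [0.1, -0.0, -0.6]
finger_gap: 85.2
time: 17.35
tcp_pos: [444.2, 268.9, 185.4]
eef_rot: [-0.007, 0.924, 0.004, 0.383]
force: [-0.7, 0.7, -0.4]
finger_gap: 84.8
finger_force: 0.0
[266. 356.]
[163. 215.]
[143. 189.]
```

View pics/p3.png

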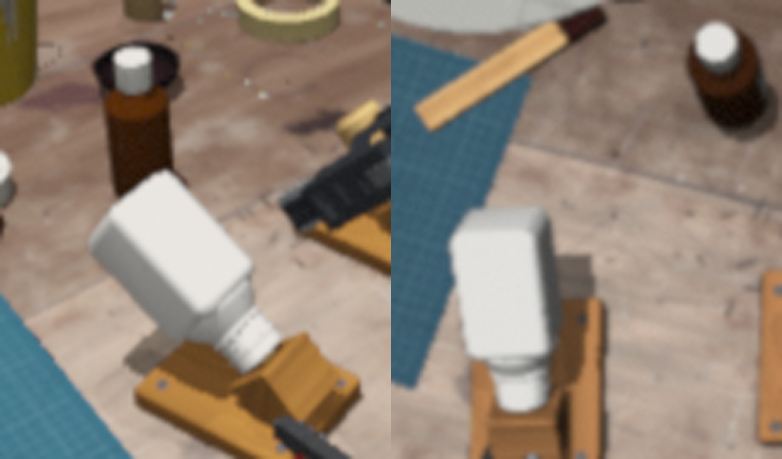

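The bottle hangs mouth down on the slim peg with its rim at the block face, at crop (262,355) against the predicted seat (266,356). The amber bottle is undisturbed and the gripper is clear.

```bash
python3 drive.py '[[0,0,0,0,0,0,85],[0,0,0,0,0,0,85],[0,0,0,0,0,0,85]]' | head -2; python3 -c "
from cell import bot;print(bot.hand_in())"
```

```text
time: 17.87
tcp_pos: [424.3, 268.8, 204.9]
the job is handed in; nothing more can be done
None
```

The wash bottle hangs mouth down on the slim peg with its mouth against the block, the amber bottle looks undisturbed in the last views, and I handed the job in at about 17.9 s; it took one set-down and regrasp because the last joint hit its range limit, and no verdict was returned.

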